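# Set the chip extractor's gate lever to the third notch

### The job

Set the suction gate of the bench chip extractor: with the fingertips, push its lever along the slot all the way to the shut stop beside the round motor, then push it back the other way three clicks and leave it resting in the third notch, never going past that notch. Only push the lever, do not pinch it, and leave the mallet, the gouge and the two loose pieces of wood where they are.

Things in the scene. Friction and masses are not known exactly. Their poses are not given: they have to be found in the camera images.
- unit: Bench chip extractor, fixed. Grey box 150 mm (x) by 290 mm (y, -150 to +140 mm), flat top 90 mm above the bench; a dark round motor drum, 110 mm across, 112 mm tall, is let into its -y end (axis at y = -165 mm). Origin: on the bench under mid-travel of the lever. y axis: along the slot, away from the motor; z up. The +x side has a suction port with a steel gate that slides with the lever.
- lever (a joint): Lever travel along the slot (unit's +y), m: 0 = shut stop, next to the motor drum; 0.108 = fully open. Notches every 0.018: first 0.018, second 0.036, third 0.054, up to 0.108. A spring draws it into the nearest notch within 9 mm; about 5 to 7 N along the slot pushes it out, and past the crest half way it jumps into the next by itself. It starts in notch one, two or three, seldom just between two.
- slot_shut (a point): Point on the box top (90 mm above the bench) under the lever's centre when it is at the shut stop: the unit's x = 0, y = -54 mm. Axes as the unit's. From here the dark slot runs along +y, in an aluminium plate, with seven short tick marks beside it, 18 mm apart, one for each stop of the lever, the first at this point.
- lever_top (a point): Centre of the top of the lever, a black block standing upright out of the slot: 18 mm thick along the slot, 32 mm wide across it, top 136.5 mm above the bench (46 mm above the box). Axes as the unit's. It only slides along the slot. The box top is clear for 40 mm or more on both sides of the lever from shut to the third notch.
- pad_shut: Ribbed rubber pad, 32 x 4 x 36 mm, on the lever face towards the motor drum (unit's -y): the face to push to open the gate. Origin: middle of its lower edge, 7 mm from the lever's centre, 93 mm above the bench; its outer surface is 9 mm from the lever's centre.
- pad_open: The same pad on the opposite lever face (unit's +y): the face to push to shut the gate. Origin: middle of its lower edge, 7 mm from the lever's centre; its outer surface is 9 mm from the lever's centre.
- mallet: Loose wooden carving mallet lying on the bench beyond the unit: head 85 x 120 x 65 mm, handle 28 mm thick, 170 mm long, to its -x. Origin: under the head's centre. Bystander.
- gouge: Loose carving gouge lying on the bench beyond the unit: wooden handle 30 mm thick, 125 mm long, to its -x, steel blade 132 mm to its +x. Origin: under the ferrule. Bystander.
- offcut: Loose block of pale wood, 90 x 60 x 40 mm, on the bench past the unit's +y end. Origin: centre of its underside. Bystander.
- finial: Small turned wooden finial, 32 mm foot, 40 mm tall, standing loose on the unit's top near its +y end (unit's y about 110 to 120 mm). Origin: centre of its foot. Bystander.

How it is judged:
By the outcome, as a careful person would: the job done as asked, in the order asked, and still so for the second after the job is handed in, with the robot touching nothing.
It also fails if it takes over 56 s, if anything falls off the work surface, if the arm or the gripper's body presses on something with over 40 N, if the wrist force passes 120 N, or if a joint passes its speed limit or range.

### The arm

A 6-joint arm with a two-finger parallel gripper is mounted at the origin on the work surface. World frame = base frame: x ahead of the robot, y to its left, z up, the work surface at z = 0. Lengths are in m, angles in rad, forces in N, time in s.
With the tool pointing down it reaches from about 0.3 to 1 m from the base axis. Payload 5.1 kg.
Tool frame: the origin (TCP) lies between the finger pads; the fingertips stand 25 mm ahead of it and the grasp point (between the pads) lies 6 mm ahead of it; z points along the fingers, y is the line along which they close (so a half turn about z gives the same grasp; the last joint's range is limited). The gripper opens to 95 mm and grips with 3 to 60 N. Pads are 20 mm wide; open, the fingers measure 119 mm over their backs; the gripper's body (75 mm by 180 mm) begins 59 mm behind the grasp point.
Start: joints at [-1.345, 0.124, 1.65, -0, 1.367, -0.083], TCP at [0.198, -0.619, 0.24] pointing down, gripper open.
Joint ranges: [-2.61, 2.61], [-1.02, 2.33], [0.03, 2.71], [-1.35, 4.49], [0.32, 2.68], [-2.91, 2.91]. Speed limits (rad/s): [2.57, 2.57, 3.14, 3.14, 3.14, 3.14].

### API

Orientations are given as a rotation vector (axis times angle).
In Python, from station import env, fingers, kin, sense, read_camera, job gives the robot as it stands. Calls block until the motion is done:
- env.move_pose(position, orientation): joint-space move of the TCP to a pose.
- env.servo_line(position, feed=0.15, orientation=None, f_stop=None): straight line of the TCP; orientation=None keeps the orientation; feed is the mean speed in m/s. With f_stop (N) it stops when the force on the tool has changed by that much, and returns True; else False.
- env.movej(angles): joint-space move.
- fingers.grip(opening): finger opening in m; the grip force is fixed at half the most; returns when the fingers have stopped.
- env.hold(seconds).
- kin.solve_ik(position, orientation): joint angles nearest the present ones, or None.
- sense(): the state.
- read_camera(name): name is "scene" or "top" or "wrist"; returns a dict with "img" (480x640x3 uint8, red, green, blue), "fovy" (degrees; the focal length in pixels is half the picture's height over the tangent of half this angle, whatever the lens; pixels are square), "cx", "cy" (the principal point, pixels), "R" (3x3) and "t" (3): a world point X has camera coordinates R X + t. Camera axes: x right, y down, z forward; pixel columns grow to the right and rows downward; lengths in m; the calibration is good to about 2 mm. A picture is of the moment at which its call begins. There is no depth.
A pose or a line that the arm cannot do raises env.PlanningError and nothing moves.
- job.hand_in(): hands the job in; it is judged then, once.
The state is a dict: "t": time; "joints": joint angles; "qvel": joint speeds; "joint_efforts": joint torques, N m; "eef_pos": TCP position; "tool_rot": TCP orientation; "ft_force": force on the tool from outside, world axes, zero at the start; "torque": the same for the moment, N m; "grip_width": finger opening in m; "finger_force": force on a finger pad.
Only numpy, scipy, OpenCV 4.12 (cv2) and the standard library are available. Lean on these libraries where they do the work, as an engineer would, in place of code of your own. Each camera call takes 0.05 s, during which the arm holds its last target. There are 200 camera calls.

## Working session

There is one attempt and no reset: what is moved stays moved. The work goes in short steps, each a Python script; the robot and the scene stay as the last script left them, time stands still between calls to the robot, and variables do not carry over. Pictures are saved under pics/ and viewed, at most 10 in all, crops included, and the job is handed in when it is done.

```bash
mkdir -p pics; python3 - <<'E'
from station import *
import cv2,numpy as np
for n in ("scene","top"):
    c=read_camera(n); cv2.imwrite(f"pics/{n}0.png",c["img"][:,:,::-1])
    print(n,c["fovy"],c["cx"],c["cy"],np.round(c["R"],4).tolist(),np.round(c["t"],4).tolist())
print(sense())
E
```

```text
scene 51.28469352897424 307.2508315810656 237.46041442088472 [[0.1246, 0.9921, 0.0129], [0.8179, -0.0953, -0.5675], [-0.5618, 0.0813, -0.8233]] [-0.1259, -0.4298, 1.2102]
top 45.765085110510626 313.5825312639091 239.79087632753422 [[-0.0118, -0.9999, -0.0113], [-0.983, 0.0137, -0.1831], [0.1832, 0.0089, -0.983]] [0.0446, 0.6403, 1.0793]
{'t': 0.1, 'joints': array([-1.34461647e+00,  1.24421999e-01,  1.65155438e+00, -1.96154866e-05,
        1.36748062e+00, -8.25841470e-02]), 'qvel': array([ 0.00108068, -0.00236332, -0.00304687, -0.00098222,  0.00069671,
       -0.00078468]), 'joint_efforts': array([ 2.95689533e-04, -4.18878043e+01, -3.61097789e+01,  7.77417677e-02,
        4.61971876e-02, -5.68937810e-05]), 'eef_pos': array([ 0.19737891, -0.61874216,  0.23851148]), 'tool_rot': array([-3.10239187e+00, -4.82801505e-01,  2.40032081e-04]), 'ft_force': array([0.21875794, 0.3511053 , 0.2429771 ]), 'torque': array([-0.01165994,  0.00802295,  0.01845417]), 'finger_force': 0.0, 'grip_width': 0.095422471212621}
```

View pics/scene0.png

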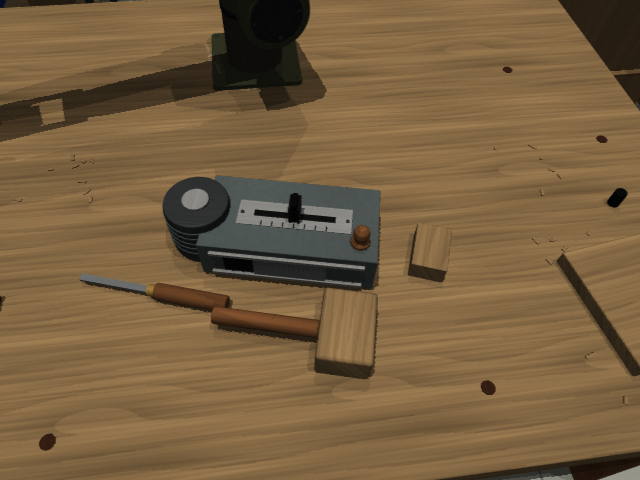

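View pics/top0.png

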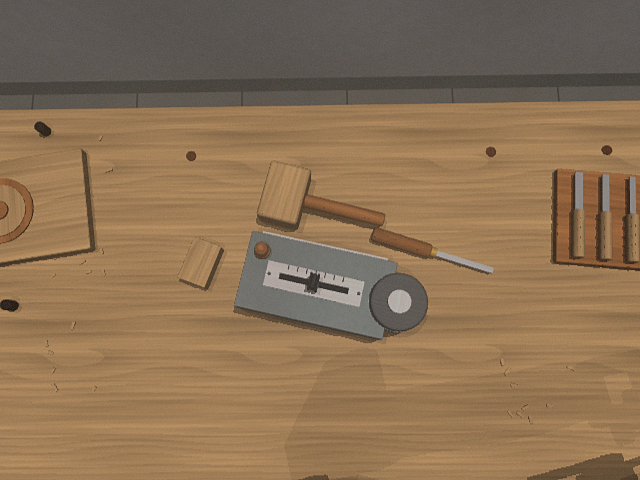

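The scene and top views show the unit with its drum at top-view pixel (399,302), the lever near (313,282) and the finial at (262,249). The mallet and gouge lie beyond the unit, and the offcut is at (201,263). Next I'll enlarge the slot area.

```bash
python3 - <<'E'
import cv2,numpy as np
a=cv2.imread("pics/top0.png")[225:345,230:430]
b=cv2.imread("pics/scene0.png")[170:290,195:395]
f=lambda i:cv2.resize(i,(800,480),interpolation=cv2.INTER_CUBIC)
cv2.imwrite("pics/ca.png",f(a));cv2.imwrite("pics/cb.png",f(b))
E
```

```text
(no output)
```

View pics/ca.png

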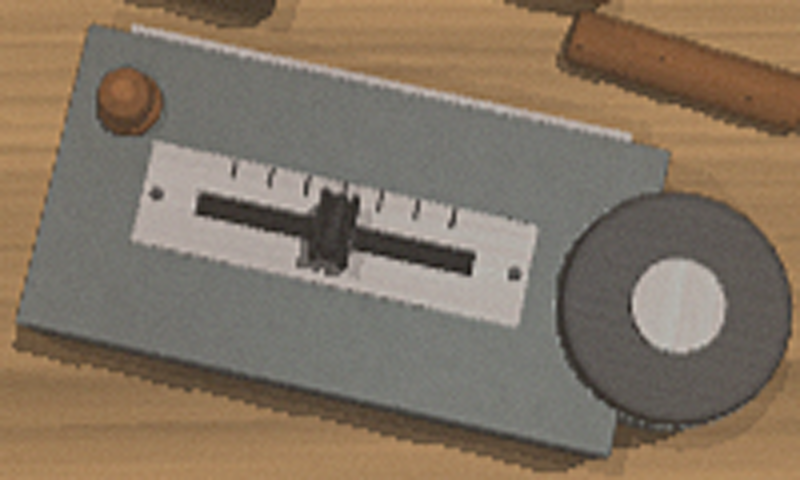

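View pics/cb.png

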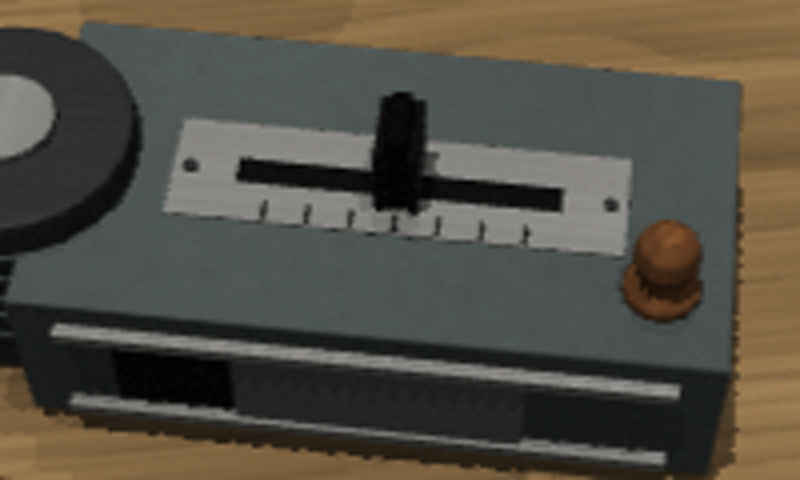

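The top crop shows the lever over the fourth tick from the drum, which is notch three. The scene crop agrees: ticks from x=263 to 526, lever foot at about 395. I'll fit the unit pose from the box corners, screws, slot ends and drum in both views.

```bash
cat >vis.py <<'E'
import numpy as np
CAM=dict(top=(45.765085110510626,313.5825,239.7909,np.array([[-0.0118,-0.9999,-0.0113],[-0.983,0.0137,-0.1831],[0.1832,0.0089,-0.983]]),np.array([0.0446,0.6403,1.0793])),
scene=(51.28469352897424,307.2508,237.4604,np.array([[0.1246,0.9921,0.0129],[0.8179,-0.0953,-0.5675],[-0.5618,0.0813,-0.8233]]),np.array([-0.1259,-0.4298,1.2102])))
def proj(c,X):
    f,cx,cy,R,t=CAM[c]; p=R@X+t; F=240/np.tan(np.radians(f/2)); return np.array([cx+F*p[0]/p[2],cy+F*p[1]/p[2]])
def world(P,X):
    c,s=np.cos(P[2]),np.sin(P[2]); return np.array([P[0]+c*X[0]-s*X[1],P[1]+s*X[0]+c*X[1],X[2]])
E
python3 - <<'E'
from vis import *
from scipy.optimize import least_squares
off=dict(top=(230,225),scene=(195,170))
h=.075;z=.09
pts=[('top',(88,25),(h,.14,z)),('top',(20,325),(-h,.14,z)),('top',(668,150),(h,-.15,z)),('top',(610,457),(-h,-.15,z)),('top',(335.5,234),(0,0,z)),('top',(679,305),(0,-.165,.112)),
('scene',(741,83),(-h,.14,z)),('scene',(730,370),(h,.14,z)),('scene',(85,22),(-h,-.15,z)),('scene',(15,300),(h,-.15,z)),('scene',(400.5,184.5),(0,0,z))]
def res(P,cams):
    r=[]
    for c,U,X in pts:
        if c in cams:
            u=(np.array(U)+.5)/4-.5+off[c]; r.append(proj(c,world(P,X))-u)
    return np.array(r)
for cams in (('top',),('scene',),('top','scene')):
    s=least_squares(lambda P:res(P,cams).ravel(),[.5,0,0],loss='soft_l1'); print(cams,s.x); print(np.round(res(s.x,cams),1).tolist())
P=s.x
for n in range(7):
    for c,o in off.items():
        print(n,c,[np.round((proj(c,world(P,(x,-.054+.018*n,zz)))-o+.5)*4-.5).tolist() for x,zz in ((0,.1365),(0,.09))])
from station import kin
for nm,w in (('shut',-.07),('open',.07)):
    for yaw in (P[2],P[2]+np.pi,P[2]+np.pi/2,P[2]-np.pi/2):
        from scipy.spatial.transform import Rotation as R
        rv=(R.from_euler('z',yaw)*R.from_euler('x',np.pi)).as_rotvec()
        q=kin.solve_ik(world(P,(0,w,.2)),rv); print(nm,yaw,None if q is None else np.round(q,2))
E
```

```text
('top',) [ 0.55017482  0.03768353 -0.22790327]
[[-0.0, -0.2], [-1.4, 0.1], [0.9, -0.2], [0.4, 0.1], [-0.2, 0.2], [0.0, -0.1]]
('scene',) [ 0.54878636  0.03612846 -0.23244072]
[[0.5, -1.1], [0.9, 0.5], [-0.4, -0.8], [-2.7, 0.1], [0.2, 0.4]]
('top', 'scene') [ 0.54970667  0.03709164 -0.22849531]
[[0.3, 0.0], [-1.1, 0.3], [1.2, 0.1], [0.7, 0.4], [0.1, 0.4], [0.4, 0.2], [1.0, -1.0], [1.8, 0.6], [-0.0, -0.2], [-2.0, 0.8], [0.8, 0.8]]
0 top [[450.0, 250.0], [446.0, 260.0]]
0 scene [[268.0, 105.0], [275.0, 176.0]]
1 top [[411.0, 241.0], [409.0, 252.0]]
1 scene [[313.0, 109.0], [318.0, 180.0]]
2 top [[373.0, 233.0], [372.0, 244.0]]
2 scene [[358.0, 113.0], [361.0, 184.0]]
3 top [[335.0, 225.0], [336.0, 236.0]]
3 scene [[403.0, 117.0], [404.0, 188.0]]
4 top [[297.0, 216.0], [299.0, 228.0]]
4 scene [[448.0, 121.0], [447.0, 191.0]]
5 top [[258.0, 208.0], [263.0, 220.0]]
5 scene [[493.0, 125.0], [490.0, 195.0]]
6 top [[220.0, 200.0], [226.0, 212.0]]
6 scene [[539.0, 129.0], [533.0, 199.0]]
shut -0.22849531383746766 [-0.16 -0.1   1.95  0.    1.3   1.64]
shut 2.9130973397523254 [-0.16 -0.1   1.95  0.    1.3  -1.5 ]
shut 1.3423010129574289 [-0.16 -0.1   1.95 -0.    1.3   0.07]
shut -1.7992916406323642 None
open -0.22849531383746766 [ 0.09 -0.01  1.86  0.    1.29  1.89]
open 2.9130973397523254 [ 0.09 -0.01  1.86  0.    1.29 -1.25]
open 1.3423010129574289 [ 0.09 -0.01  1.86 -0.    1.29  0.32]
open -1.7992916406323642 [ 0.09 -0.01  1.86  0.    1.29 -2.82]
```

The lever starts in notch three. I'll close the fingers, come down on its +y side with the tool's x axis along the slot, and push to the shut stop with force feedback.

```bash
cat >rob.py <<'E'
from station import *
from vis import *
import cv2
from scipy.spatial.transform import Rotation as Rot
P=np.array([.5498,.0372,-.2282])
ORI=(Rot.from_euler('z',P[2]+np.pi/2)*Rot.from_euler('x',np.pi)).as_rotvec()
W=lambda y,z,x=0:world(P,(x,y,z))
def unit():
    s=sense(); c,n=np.cos(P[2]),np.sin(P[2]); M=np.array([[c,n],[-n,c]])
    return np.round(np.r_[s["t"],M@(s["eef_pos"][:2]-P[:2])*1e3,s["eef_pos"][2]*1e3,M@s["ft_force"][:2],s["ft_force"][2]],1).tolist()
def snap(name,cam="scene",box=(195,170,200,120)):
    i=read_camera(cam)["img"][:,:,::-1]; x,y,w,h=box
    cv2.imwrite(f"pics/{name}.png",cv2.resize(i[y:y+h,x:x+w],(800,480),interpolation=cv2.INTER_CUBIC))
E
python3 - <<'E'
from rob import *
fingers.grip(0.0)
env.move_pose(W(.048,.24),ORI); print(unit(), sense()["grip_width"])
print(env.servo_line(W(.048,.132),.08,ORI,f_stop=8)); print(unit())
st=env.servo_line(W(-.045,.132),.03,ORI,f_stop=14); print(st,unit())
env.hold(.2); print(unit()); snap("shut")
E
```

```text
[4.4, 0.3, 47.3, 240.0, 0.5, 0.1, 1.2] 0.0002678694212994078
False
[5.9, 0.5, 48.1, 132.8, -0.4, -0.0, 0.5]
True [8.4, -0.2, -34.7, 131.8, 1.1, 1.6, 0.5]
[8.6, -0.5, -34.7, 131.3, 0.6, 1.0, 1.2]
```

View pics/shut.png

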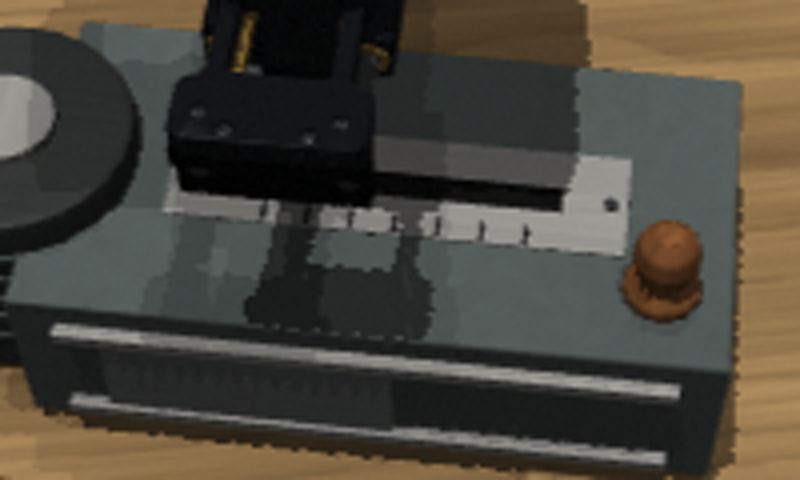

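The gripper hides the lever. The gate edge has moved about three notches, and the TCP stopped at y = -34.7 mm, against -35 mm expected at the stop. I'll press once more to confirm, then lift clear and look.

```bash
python3 - <<'E'
from rob import *
print(env.servo_line(W(-.042,.132),.02,ORI,f_stop=14),unit())
env.servo_line(W(-.025,.132),.06,ORI); print(unit())
env.servo_line(W(-.025,.22),.15,ORI)
env.servo_line(W(-.085,.22),.15,ORI); print(unit())
snap("shut2","top",(230,225,200,120)); 
c=read_camera("wrist"); cv2.imwrite("pics/w.png",c["img"][:,:,::-1])
F=240/np.tan(np.radians(c["fovy"]/2))
for y in (-.054,-.036,0): 
  for z in (.1365,.09):
    p=c["R"]@W(y,z)+c["t"]; print(y,z,c["cx"]+F*p[0]/p[2],c["cy"]+F*p[1]/p[2])
E
```

```text
True [8.9, -0.8, -34.8, 131.0, 0.2, 2.5, 1.9]
[9.2, -0.2, -24.6, 131.7, 1.1, 0.3, -0.1]
[10.5, -0.3, -85.0, 219.2, 1.1, 0.2, 0.2]
-0.054 0.1365 328.0856280654277 211.49976769519674
-0.054 0.09 328.24604896638664 195.26650575648804
-0.036 0.1365 328.0756792094266 179.2028172383679
-0.036 0.09 328.2408986191937 167.92396439727617
0 0.1365 328.0543000636195 109.79974085847206
0 0.09 328.22996144396257 109.85988543213284
```

View pics/w.png

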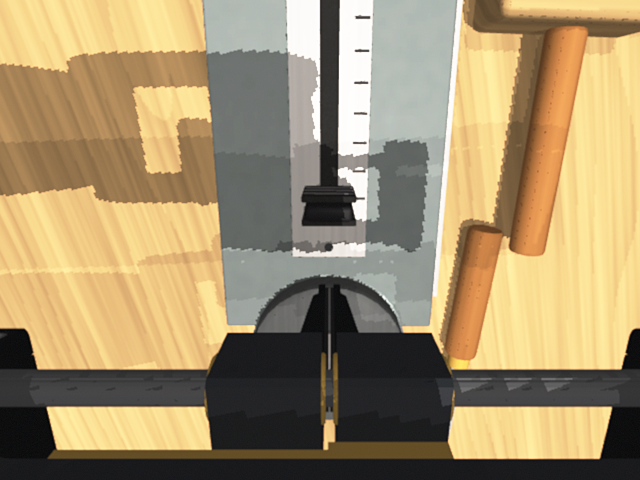

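The wrist view shows the lever at the shut end, around (328,205), with the first tick at row ~199. I'll now push back from the -y side in three short stages. Each stage ends just past a crest so the spring finishes the click.

```bash
python3 - <<'E'
from rob import *
env.servo_line(W(-.085,.132),.08,ORI,f_stop=8); print(unit())
for q in (.012,.030,.0475):
    print(env.servo_line(W(-.0728+q,.132),.02,ORI,f_stop=20),unit()); env.hold(.3); print(unit())
env.servo_line(W(-.050,.132),.06,ORI); print(unit())
env.servo_line(W(-.050,.22),.15,ORI)
env.servo_line(W(-.085,.22),.15,ORI); print(unit())
c=read_camera("wrist"); cv2.imwrite("pics/w2.png",c["img"][:,:,::-1])
E
```

```text
[11.9, 0.5, -85.0, 132.8, -0.2, -0.7, -0.1]
False [13.2, -0.0, -60.8, 132.0, 0.9, 0.3, 0.1]
[13.5, 0.0, -60.8, 132.0, -0.6, 0.0, 0.1]
False [14.6, -0.0, -42.7, 132.0, 0.4, 0.1, -0.7]
[14.9, 0.0, -42.9, 132.0, 0.5, -1.0, 0.5]
False [15.9, -0.0, -25.2, 132.0, -0.7, -0.0, -0.6]
[16.2, -0.0, -25.4, 132.0, 0.1, 0.2, 0.2]
[16.8, 0.0, -50.4, 132.0, 0.2, -0.7, 0.5]
[17.9, -0.5, -85.2, 218.8, -0.7, -0.6, 0.4]
```

View pics/w2.png

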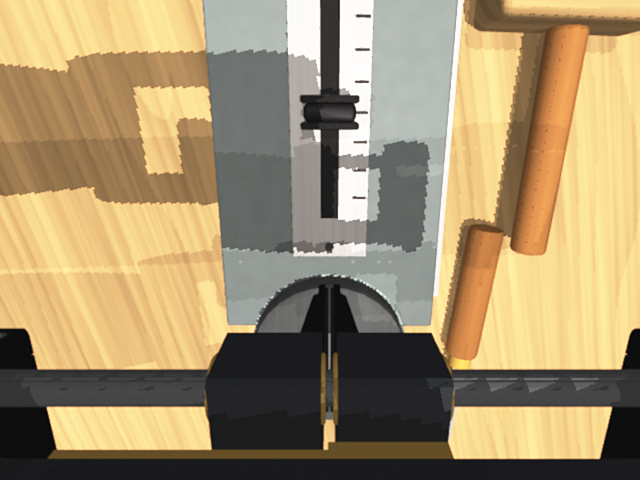

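The lever is centred at row ~112, over the fourth tick (visible ticks at rows 198, 170, 141, then 81). That is notch three, with the robot clear of it.

```bash
python3 -c "
from station import *
print(job.hand_in())"
```

```text
the job is handed in; nothing more can be done
None
```

I pushed the lever to the shut stop, then back three clicks. The last wrist picture shows it resting in the third notch, and the job is handed in with the robot clear and the loose items untouched.

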